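# Put the desk supplies away: cartons in the feeder, tape in the tray, glue stick in the pot

### The job

Put the four loose supplies away. The two staple cartons go lengthwise and right way up into the sloped feeder and slide down it, so that the long carton ends up against the stop and the short one right behind it; the tape roll goes flat inside the shallow tray, and the glue stick stands upright on the bottom of the pen pot, not leaning.

Things in the scene. Friction and masses are not known exactly. Their poses are not given: they have to be found in the camera images.
- long_carton: Loose brown cardboard carton, the longer of two, with a pale strip along its top: 90 (x) x 45 (y) x 50 (z) mm, 0.14 to 0.28 kg. Starts upright on the table. Origin: centre of its underside; x along its length, z up. Rigid.
- short_carton: Loose brown cardboard carton, the shorter of two, otherwise alike: 60 (x) x 45 (y) x 50 (z) mm, 0.09 to 0.18 kg. Starts upright on the table. Origin: centre of its underside; x along its length, z up. Rigid.
- tape_roll: Loose white roll of packing tape lying flat, a ring: outer diameter 60, hole 40, height 24 mm. Origin: centre of its underside (on the ring's axis); z up.
- glue_stick: Loose glue stick standing on end, a plain cylinder: diameter 28, height 80 mm, white with a grey cap on top. Origin: centre of its underside; z up.
- feeder: Fixed gravity feeder: a straight lane sloped 28 degrees, white slippery floor with thin steel roller lines, grey rims; a carton let go on it slides down by itself. Origin: on the table under its middle; x horizontal along the lane towards the high end, y across, z up. Lane 62 mm wide between rims 6 mm thick and 12 mm high off the lane floor. Low end (-x) nearer the robot.
- lane_stop (a point): Point where the lane floor meets the stop's face at the low end, mid width: x -125, z 30 mm in the feeder's frame. The stop is 30 mm high. Axes as the feeder's (level, not sloped).
- lane_top (a point): Mid width of the lane floor's open high end: x 122, z 161 mm in the feeder's frame, 280 mm up the slope from lane_stop. Axes as the feeder's.
- tape_tray: Fixed shallow square tray, red plastic: outside 94 x 94 mm, 13 mm high, walls and floor 3 mm thick, inside 88 x 88 mm. Origin: centre of its underside; x and y along its sides, z up.
- pen_pot: Fixed low round pot without handle, dark steel, empty: outer diameter 72, height 50, wall 4, floor 5 mm thick, inner diameter 64 mm. Origin: centre of its underside; z up.

How it is judged:
By the outcome, as a careful person would: the job done as asked, in the order asked, and still so for the second after the job is handed in, with the robot touching nothing.
It also fails if it takes over 102 s, if anything falls off the work surface, if the arm or the gripper's body presses on something with over 40 N, if the wrist force passes 120 N, or if a joint passes its speed limit or range.

### The arm

A 6-joint arm with a two-finger parallel gripper is mounted at the origin on the work surface. World frame = base frame: x ahead of the robot, y to its left, z up, the work surface at z = 0. Lengths are in m, angles in rad, forces in N, time in s.
With the tool pointing down it reaches from about 0.35 to 0.95 m from the base axis. Payload 17.4 kg.
Tool frame: the origin (TCP) lies at the very end of the fingers, on their centre line; the grasp point (between the pads) lies 19 mm behind it; z points along the fingers, y is the line along which they close (so a half turn about z gives the same grasp; the last joint's range is limited). The gripper opens to 93 mm and grips with 3 to 60 N. Pads are 15 mm wide; open, the fingers measure 128 mm over their backs; the gripper's body (75 mm by 188 mm) begins 65 mm behind the grasp point.
Start: joints at [-1.249, 0.116, 1.442, -0, 1.584, -0.038], TCP at [0.238, -0.632, 0.219] pointing down, gripper open.
Joint ranges: [-2.83, 2.83], [-0.83, 2.19], [0.07, 2.5], [-1.14, 4.28], [0.01, 3], [-2.97, 2.97]. Speed limits (rad/s): [1.89, 1.89, 2.22, 3.14, 3.14, 3.14].

### API

Orientations are given as a unit quaternion [x, y, z, w].
In Python, from rig import state, capture, get_calibration, sign_off gives the robot as it stands.
- The arm moves only by the shell command python3 -m pendant 'ROWS'. ROWS is JSON, one flat list of numbers, 5 for each row, row after row: the closure, from 0 (fully open) to 1 (shut), then the shift along the world's x, y, z as a fraction of full scale, then the turn about the world's z as a fraction of full scale. In form: [gripper, x, y, z, turn, gripper, x, y, z, turn, ...]. A call has 1 to 5 rows; each row is the pose to reach, as a shift and turn from the pose commanded when the call began; what a row does not reach only later rows make up. Full scale, the value 1, is 0.15 m for a shift and 60 degrees for a turn. A row lasts 1/12 s, in which the tool goes at most 41.7 mm and 7.16 degrees, less where a joint would pass 70% of its speed; a pose out of reach is approached as far as the arm can. A call with a number of a shift or a turn outside -1 to 1 is refused whole. A call with a gripper value outside its range is refused whole. The fingers move at their own pace and stop on an object; the grip force is fixed at half the most. Time passes only in rows, so rows that repeat a pose let the fingers close. It gives the time, the measured TCP pose, the force, the opening and the grip force at its end, in the units of the state.
- state(): the state, without advancing time (a new reading comes with each control period).
- capture(name): name is "scene" or "top"; returns the picture (480x640x3 uint8, blue, green, red); there is no depth.
- get_calibration(name): a dict with "vfov" (degrees; the focal length in pixels is half the picture's height over the tangent of half this angle, whatever the lens; pixels are square), "cx", "cy" (the principal point, pixels), "world_to_cam" (4x4, takes a point from world to camera coordinates). Camera axes: x right, y down, z forward; pixel columns grow to the right and rows downward; lengths in m; the calibration is good to about 2 mm. A picture is of the moment at which its call begins. get_calibration takes no time and is no camera call.
- sign_off(): hands the job in; it is judged then, once.
The state is a dict: "time": time; "joint_pos": joint angles; "joint_velocities": joint speeds; "joint_torque": joint torques, N m; "ee_pos": TCP position; "eef_rot": TCP orientation; "contact_force": force on the tool from outside, world axes, zero at the start; "moment": the same for the moment, N m; "grip_width": opening from 0.0 (shut) to 1.0 (fully open); "grasp_force": force on a finger pad.
Only numpy, scipy, OpenCV 4.12 (cv2) and the standard library are available. Lean on these libraries where they do the work, as an engineer would, in place of code of your own. Each camera call takes 0.05 s, during which the arm holds its last target. There are 200 camera calls.

## Working session

There is one attempt and no reset: what is moved stays moved. The work goes in short steps, Python scripts to look and compute and a shell command to move; the robot and the scene stay as the last step left them, time stands still between calls to the robot, and variables do not carry over. Pictures are saved under pics/ and viewed, at most 16 in all, crops included, and the job is handed in when it is done.

```bash
ls; mkdir -p pics; python3 - <<'E'
from rig import *
import cv2,json
s=state();print(s)
for n in("scene","top"):
    cv2.imwrite(f"pics/{n}0.png",capture(n));c=get_calibration(n);print(n,c)
E
```

```text
pics
{'time': 0.0, 'joint_pos': array([-1.24882470e+00,  1.16470729e-01,  1.44227851e+00,  3.72698401e-05,
        1.58399052e+00, -3.77757536e-02]), 'joint_velocities': array([ 0.00048858,  0.00069618, -0.00224689, -0.00022122, -0.00094892,
       -0.00025866]), 'joint_torque': array([-5.39990142e-04, -7.21266818e+01, -6.22625828e+01,  7.79060810e-02,
        2.35407706e-02, -5.74444471e-05]), 'ee_pos': array([ 0.2375771 , -0.63158618,  0.21790725]), 'eef_rot': array([ 9.83866094e-01,  1.78905504e-01, -6.27809050e-05, -5.70409924e-04]), 'contact_force': array([-0.24230536, -0.52647578,  0.50086603]), 'moment': array([ 0.03202412, -0.02035306,  0.02606447]), 'grasp_force': 0.0, 'grip_width': 1.0019244899559516}
scene {'vfov': 55.931558429155885, 'cx': 316.42252275200207, 'cy': 237.69924254102665, 'world_to_cam': array([[-0.57434502,  0.81849988, -0.01362883,  0.29405415],
       [ 0.50173817,  0.33881937, -0.79590215, -0.17908867],
       [-0.6468281 , -0.46396054, -0.60527185,  1.22671491],
       [ 0.        ,  0.        ,  0.        ,  1.        ]])}
top {'vfov': 56.35863445562466, 'cx': 319.6716376670501, 'cy': 236.31556582159004, 'world_to_cam': array([[-0.02301316, -0.99913   ,  0.03477976,  0.00962194],
       [-0.99835837,  0.02114241, -0.05323128,  0.53193696],
       [ 0.05244964, -0.03594768, -0.99797635,  1.10991874],
       [ 0.        ,  0.        ,  0.        ,  1.        ]])}
```

View pics/scene0.png

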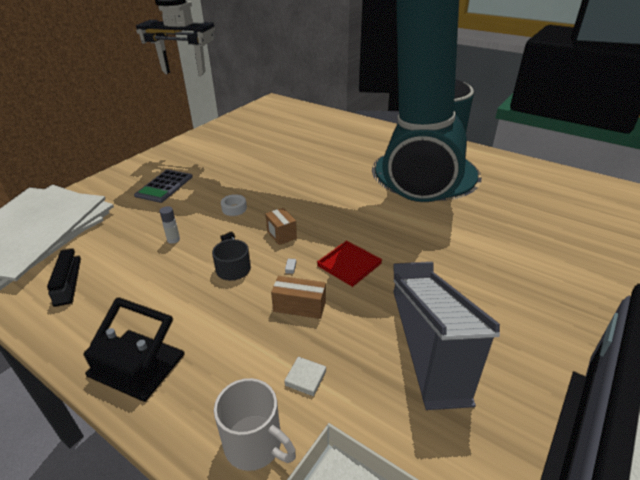

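View pics/top0.png

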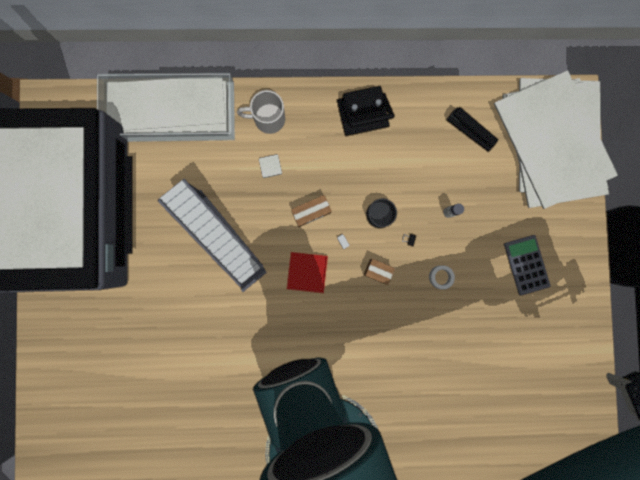

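The top view shows the feeder at about (212,235), the tray (307,272), the long carton (311,208), the short carton (379,271), the pot (381,213), the tape (442,278) and the glue stick (454,210). The scene view shows the same layout. I'll enlarge both pictures for corner picking.

```bash
python3 - <<'E'
import cv2
a=cv2.imread("pics/top0.png")[170:300,150:350];b=cv2.imread("pics/top0.png")[180:300,280:480]
cv2.imwrite("pics/c1.png",cv2.resize(a,None,fx=4,fy=4,interpolation=cv2.INTER_CUBIC))
cv2.imwrite("pics/c2.png",cv2.resize(b,None,fx=4,fy=4,interpolation=cv2.INTER_CUBIC))
c=cv2.imread("pics/scene0.png")[180:410,150:510]
cv2.imwrite("pics/c3.png",cv2.resize(c,None,fx=2.2,fy=2.2,interpolation=cv2.INTER_CUBIC))
E
```

```text
(no output)
```

View pics/c1.png

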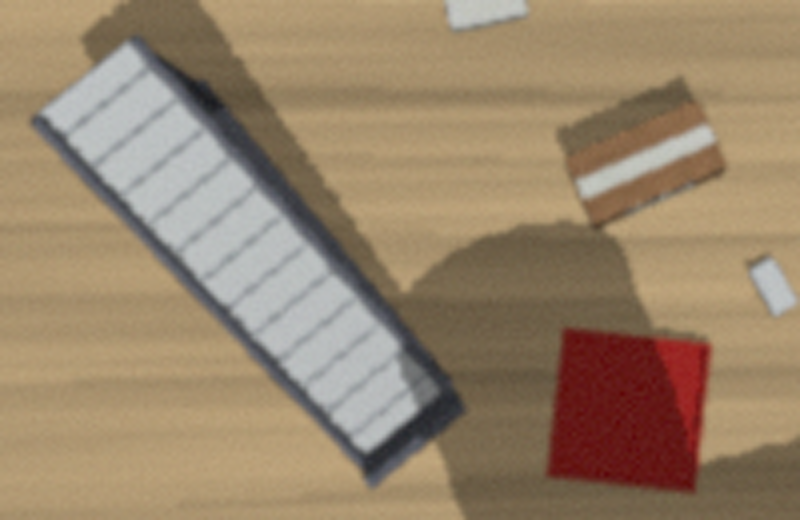

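View pics/c2.png

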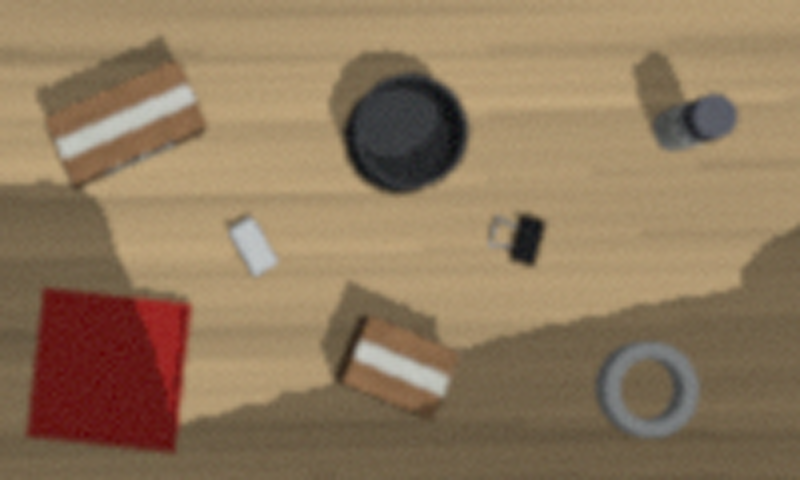

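View pics/c3.png

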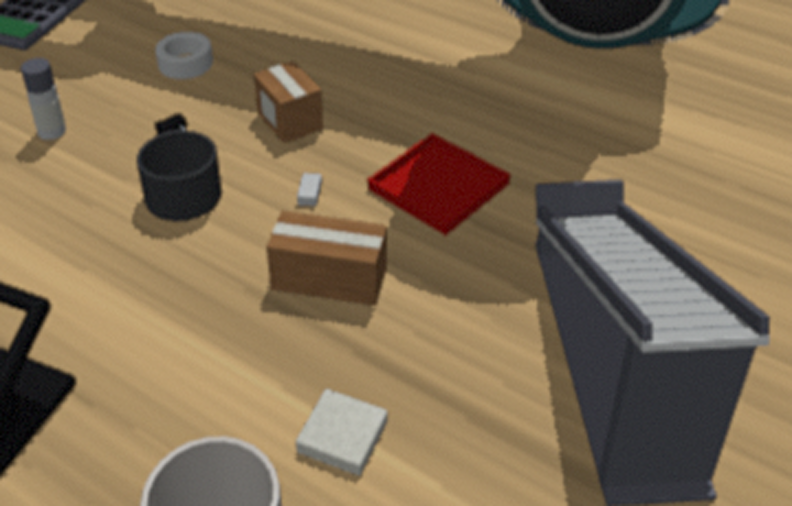

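The crops give usable corners for the cartons, tray, pot, tape, glue and feeder ends. Next I fit poses to both cameras at once.

```bash
cat > h.py <<'E'
import numpy as np
from rig import *
from scipy.optimize import least_squares
def proj(n,P):
    c=get_calibration(n);P=np.c_[np.atleast_2d(P),np.ones(len(np.atleast_2d(P)))]@np.array(c["world_to_cam"]).T
    f=240/np.tan(np.radians(c["vfov"])/2);return np.c_[c["cx"]+f*P[:,0]/P[:,2],c["cy"]+f*P[:,1]/P[:,2]]
def fit(obs,x0,extra=None):
    """obs: list (cam,u,v,localxyz or function of p)"""
    def res(p):
        r=[]
        for n,u,v,L in obs:
            L=np.array(L(p) if callable(L) else L);c,s=np.cos(p[2]),np.sin(p[2])
            r+=list((proj(n,[p[0]+c*L[0]-s*L[1],p[1]+s*L[0]+c*L[1],L[2]])-[u,v])[0])
        return np.array(r)
    o=least_squares(res,x0,loss="soft_l1",x_scale=[.1,.1,.5]+[.05]*(len(x0)-3))
    return o.x,res(o.x).reshape(-1,2)
def tcp():
    s=state();x,y,z,w=s["eef_rot"];a=np.degrees(2*np.arctan2(y,x))-90
    print("t",round(s["time"],2),"tcp",np.round(s["ee_pos"],4),"close-dir",round(a,2),"F",np.round(s["contact_force"],1),"w",round(s["grip_width"]*93,1),"gf",round(s["grasp_force"],1),"j",np.round(s["joint_pos"],2))
E
cat > m1.py <<'E'
from h import *
A=lambda x,y:("top",(x+.5)/4-.5+150,(y+.5)/4-.5+170)
B=lambda x,y:("top",(x+.5)/4-.5+280,(y+.5)/4-.5+180)
C=lambda x,y:("scene",(x+.5)/2.2-.5+150,(y+.5)/2.2-.5+180)
d=np.radians
def show(n,obs,x0):
    p,r=fit(obs,x0);print(n,np.round(p[:2],4),round(np.degrees(p[2]),1),np.round(p[3:],4),"res",np.round(r,1).tolist())
w=.037;S=lambda y:(lambda p:[-.125-p[3],y,p[4]])
show("feeder",[A(135,38)+([.122,-w,.161],),A(35,120)+([.122,w,.161],),C(640,345)+([.122,-w,.161],),C(768,340)+([.122,w,.161],),
 A(462,408)+(S(-w),),A(375,485)+(S(w),),C(537,185)+(S(-w),),C(622,180)+(S(w),)],[.55,.25,d(45),.006,.06])
q=lambda l,i:[[l,.0225,.05],[-l,.0225,.05],[-l,-.0225,.05],[l,-.0225,.05]][i]
l=.045
show("long",[B(48,128)+(q(l,0),),B(185,62)+(q(l,3),),B(204,128)+([-l,-.0225,.05],),B(78,187)+([-l,-.0225,.05],)][:0]+
 [B(48,128)+([-l,.0225,.05],),B(185,62)+([l,.0225,.05],),B(202,126)+([l,-.0225,.05],),B(78,183)+([-l,-.0225,.05],),
  C(280,212)+([-l,-.0225,.05],) ,C(387,226)+([-l,.0225,.05],)][:4],[.55,.02,d(-65)])
l=.03
show("short",[B(368,316)+([-l,.0225,.05],),B(458,350)+([l,.0225,.05],),B(434,418)+([l,-.0225,.05],),B(345,383)+([-l,-.0225,.05],)],[.42,-.13,d(-110)])
for nm,b,c,h in(("tape",B(649,390),C(184,48),.024),("pot",B(407,133),C(179,157),.05),("glue",B(712,117),C(38,66),.08)):
    for o in([b],[c],[b,c]): show(nm,[k+([0,0,h],) for k in o],[.4,-.2,0])
w=.047
show("tray",[B(44,288)+([w,w,.013],),B(190,302)+([w,-w,.013],),B(175,452)+([-w,-w,.013],),B(27,436)+([-w,w,.013],),
 C(433,134)+([-w,-w,.013],),C(510,180)+([-w,w,.013],),C(446,233)+([w,w,.013],),C(369,183)+([w,-w,.013],)],[.4,.03,0])
E
python3 m1.py; python3 -c "
from h import *
tcp();print(get_calibration('top').keys())"
```

```text
feeder [0.5394 0.2496] 38.0 [0.0199 0.0525] res [[0.3, -1.5], [-1.7, -0.7], [0.1, -0.5], [0.2, -1.1], [0.5, -0.1], [-1.9, 0.4], [-0.6, -0.2], [-0.0, 0.3]]
long [0.5929 0.0162] -66.7 [] res [[-0.2, -1.7], [-0.9, -0.3], [2.6, 0.4], [-0.1, 1.4]]
short [ 0.4419 -0.1453] -111.9 [] res [[-0.0, -0.4], [0.5, -0.2], [0.2, 0.2], [-0.7, 0.3]]
tape [ 0.423  -0.3048] 0.0 [] res [[0.0, -0.0]]
tape [ 0.4267 -0.3009] 0.0 [] res [[0.0, 0.0]]
tape [ 0.4237 -0.3041] 0.0 [] res [[-0.3, -0.3], [-0.1, -1.0]]
pot [ 0.5844 -0.1532] 0.0 [] res [[-0.0, 0.0]]
pot [ 0.5891 -0.149 ] 0.0 [] res [[-0.0, -0.0]]
pot [ 0.5858 -0.1522] 0.0 [] res [[-0.4, -0.6], [-0.0, -1.4]]
glue [ 0.5873 -0.3318] 0.0 [] res [[0.0, -0.0]]
glue [ 0.5886 -0.3286] 0.0 [] res [[-0.0, -0.0]]
glue [ 0.5874 -0.3308] 0.0 [] res [[-0.4, -0.0], [-0.3, -0.6]]
tray [0.4448 0.0339] -7.7 [] res [[-1.1, -0.9], [-0.3, -0.2], [-0.7, -0.3], [-1.2, -0.4], [-0.5, -0.6], [0.2, -2.7], [0.0, -3.2], [-1.1, -1.7]]
t 0.1 tcp [ 0.2376 -0.6316  0.218 ] close-dir -69.38 F [-0.1  0.7 -0.6] w 93.4 gf 0.0 j [-1.25  0.12  1.44 -0.    1.58 -0.04]
dict_keys(['vfov', 'cx', 'cy', 'world_to_cam'])
```

```bash
python3 -m pendant '[0,0.53,1,0,0.515, 0,0.53,1,0,0.515, 0,0.53,1,0,0.515, 0,0.53,1,0,0.515, 0,0.53,1,0,0.515]' && python3 -m pendant '[0,0.53,1,0,0.515, 0,0.53,1,0,0.515, 0,0.53,1,0,0.515, 0,0.53,1,0,0.515, 0,0.53,1,0,0.515]'; python3 -m pendant '[0,0.53,1,0,0.515, 0,0.53,1,0,0.515, 0,0.53,1,0,0.515, 0,0.53,1,0,0.515, 0,0.53,1,0,0.515]'; python3 -m pendant '[0,0.53,1,0,0, 0,0.53,1,0,0, 0,0.53,1,0,0, 0,0.53,1,0,0, 0,0.53,1,0,0]'; python3 -c "
from h import *
tcp()"
```

```text
time: 0.52
ee_pos: [0.3194, -0.4773, 0.2189]
eef_rot: [0.898, 0.439, 0.001, -0.0]
contact_force: [0.5, 0.1, -0.2]
grip_width: 0.999
grasp_force: 0.0
time: 0.93
ee_pos: [0.3987, -0.3272, 0.2188]
eef_rot: [0.749, 0.663, 0.001, 0.0]
contact_force: [-1.5, 0.2, 0.5]
grip_width: 1.0
grasp_force: 0.0
time: 1.35
ee_pos: [0.478, -0.1769, 0.2185]
eef_rot: [0.545, 0.839, 0.001, -0.0]
contact_force: [-0.2, -1.5, -0.1]
grip_width: 1.001
grasp_force: 0.0
time: 1.77
ee_pos: [0.5573, -0.0268, 0.218]
eef_rot: [0.548, 0.836, 0.0, -0.001]
contact_force: [0.6, 0.8, -0.7]
grip_width: 1.001
grasp_force: 0.0
t 1.77 tcp [ 0.5573 -0.0268  0.218 ] close-dir 23.53 F [ 0.6  0.8 -0.7] w 93.1 gf 0.0 j [-0.09 -0.14  1.7   0.    1.59 -0.51]
```

```bash
python3 -m pendant '[0,0.245,0.3,-0.3,0, 0,0.245,0.3,-0.72,0, 0,0.245,0.3,-0.72,0, 0,0.245,0.3,-0.72,0, 0,0.245,0.3,-0.72,0]'; python3 - <<'E'
from h import *
import cv2
tcp();p=state()["ee_pos"]
o=[]
for n,(x,y) in(("scene",(180,180)),("top",(210,120))):
    im=capture(n);cv2.imwrite(f"pics/{n}1.png",im)
    q=proj(n,[p,[.593,.016,.05]]);print(n,q)
    o.append(cv2.resize(im[y:y+180,x:x+240],None,fx=1.66*2,fy=1.66*2,interpolation=cv2.INTER_CUBIC)) if 0 else o.append(cv2.resize(im[y:y+180,x:x+130],None,fx=3,fy=3,interpolation=cv2.INTER_CUBIC))
cv2.imwrite("pics/v1.png",np.hstack(o))
E
```

```text
time: 2.18
ee_pos: [0.5912, 0.0133, 0.1087]
eef_rot: [0.549, 0.836, -0.001, -0.002]
contact_force: [0.4, 0.3, -0.2]
grip_width: 0.997
grasp_force: 0.0
t 2.18 tcp [0.5912 0.0133 0.1087] close-dir 23.35 F [ 0.4  0.3 -0.2] w 92.8 gf 0.0 j [-0.02 -0.01  1.75 -0.    1.4  -0.43]
scene [[295.28470035 258.50742147]
 [297.27548036 284.8784419 ]]
top [[313.81526969 208.60528401]
 [312.16569528 210.67697585]]
```

View pics/v1.png

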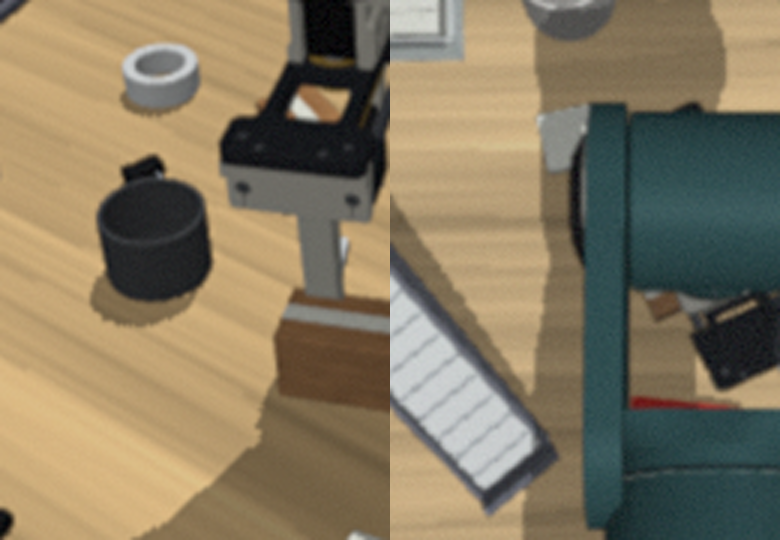

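The scene view shows the front finger above the carton, its outer tip edge at about scene pixel (287,279). The top view is blocked by the arm. I'll check this against the projection, along with the carton corners.

```bash
cat > m2.py <<'E'
from h import *
a=np.radians(23.4);u=np.array([np.cos(a),np.sin(a),0]);p=np.array([.5912,.0133,.1087])
print("tip pred",proj("scene",[p+.064*u,p+.0465*u]))
C=lambda x,y:("scene",(x+.5)/2.2-.5+150,(y+.5)/2.2-.5+180)
l=.045;w=.0225
for yaw in(-66.5,):
    o=[C(280,212)+([l,-w,.05],),C(387,226)+([-l,-w,.05],),C(268,249)+([l,w,.05],),C(270,290)+([l,w,0],),C(376,302)+([-l,w,0],)]
    p_,r=fit(o,[.59,.02,np.radians(yaw)]);print(p_,np.degrees(p_[2]),r.round(1).tolist())
    q=lambda x,y:([x,y,.05])
    c,s=np.cos(np.radians(yaw)),np.sin(np.radians(yaw))
    P=[[.593+c*x-s*y,.016+s*x+c*y,z] for x,y,z in((l,-w,.05),(-l,-w,.05),(-l,w,.05),(l,w,.05),(l,w,0),(-l,w,0))]
    k=proj("scene",P);print("pred c3:",((k-[150,180]+.5)*2.2-.5).round(0).tolist())
E
python3 m2.py
```

```text
tip pred [[285.75325441 283.75052065]
 [288.49139311 276.50511452]]
[ 0.59581863  0.02065639 -1.14822788] -65.78861157778506 [[0.1, -0.6], [-0.0, -1.2], [-1.0, -0.4], [0.1, 0.8], [0.7, 1.9]]
pred c3: [[278.0, 206.0], [384.0, 220.0], [374.0, 258.0], [263.0, 243.0], [268.0, 287.0], [374.0, 302.0]]
```

```bash
python3 -m pendant '[0,0,0,-0.2,0, 0,0,0,-0.4,0, 0,0,0,-0.55,0, 0,0,0,-0.6,0, 0,0,0,-0.6,0]'; python3 -m pendant '[0.5,0,0,0,0, 1,0,0,0,0, 1,0,0,0,0, 1,0,0,0,0, 1,0,0,0,0]';python3 -m pendant '[1,0,0,0,0, 1,0,0,0,0, 1,0,0,0,0, 1,0,0,0,0, 1,0,0,0,0]'; python3 -c "
from h import *
tcp()"
```

```text
time: 2.7
ee_pos: [0.5924, 0.0126, 0.0213]
eef_rot: [0.55, 0.835, -0.0, 0.0]
contact_force: [-0.6, -0.3, -0.5]
grip_width: 1.001
grasp_force: 0.0
time: 3.12
ee_pos: [0.5928, 0.0132, 0.0215]
eef_rot: [0.55, 0.835, 0.0, 0.0]
contact_force: [0.0, -0.3, 0.6]
grip_width: 0.687
grasp_force: 0.0
time: 3.53
ee_pos: [0.5927, 0.0133, 0.0209]
eef_rot: [0.55, 0.835, 0.0, 0.0]
contact_force: [2.0, 1.0, 3.4]
grip_width: 0.481
grasp_force: 30.0
t 3.53 tcp [0.5927 0.0133 0.0209] close-dir 23.32 F [2.  1.  3.4] w 44.7 gf 30.0 j [-0.02  0.06  1.83  0.    1.25 -0.43]
```

```bash
python3 -m pendant '[1,0,0,0.3,0, 1,0,0,0.6,0, 1,0,0,0.9,0, 1,0,0,1,0, 1,0,0,1,0]'; python3 -m pendant '[1,-0.13,0.25,0.2,-0.1, 1,-0.13,0.51,0.3,-0.21, 1,-0.13,0.51,0.3,-0.31, 1,-0.13,0.51,0.3,-0.42, 1,-0.13,0.51,0.3,-0.42]';python3 -m pendant '[1,-0.13,0.25,0,-0.1, 1,-0.13,0.51,0,-0.21, 1,-0.13,0.51,0,-0.31, 1,-0.13,0.51,0,-0.42, 1,-0.13,0.51,0,-0.42]';python3 -m pendant '[1,-0.13,0.25,0,-0.1, 1,-0.13,0.51,0,-0.21, 1,-0.13,0.51,0,-0.31, 1,-0.13,0.51,0,-0.42, 1,-0.13,0.51,0,-0.42]'; python3 - <<'E'
from h import *
import cv2
tcp()
im=capture("scene");cv2.imwrite("pics/v2.png",cv2.resize(im[100:400,300:560],None,fx=2,fy=2,interpolation=cv2.INTER_CUBIC))
E
```

```text
time: 3.95
ee_pos: [0.594, 0.0131, 0.1769]
eef_rot: [0.55, 0.835, 0.002, 0.003]
contact_force: [0.4, 0.7, -1.2]
grip_width: 0.483
grasp_force: 30.0
time: 4.37
ee_pos: [0.5725, 0.0904, 0.2148]
eef_rot: [0.72, 0.694, -0.0, -0.0]
contact_force: [-0.4, -0.9, -2.0]
grip_width: 0.482
grasp_force: 30.0
time: 4.78
ee_pos: [0.553, 0.1663, 0.2143]
eef_rot: [0.853, 0.521, -0.001, -0.0]
contact_force: [0.2, -0.3, -2.0]
grip_width: 0.482
grasp_force: 30.0
time: 5.2
ee_pos: [0.5338, 0.2425, 0.2146]
eef_rot: [0.946, 0.324, -0.001, 0.0]
contact_force: [0.7, -0.9, -1.9]
grip_width: 0.485
grasp_force: 30.0
t 5.2 tcp [0.5338 0.2425 0.2146] close-dir -52.24 F [ 0.7 -0.9 -1.9] w 45.1 gf 30.0 j [ 0.38 -0.07  1.64 -0.    1.58  1.29]
```

View pics/v2.png

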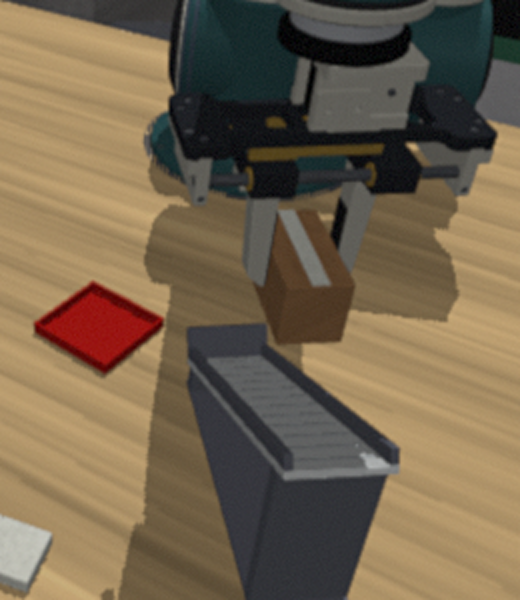

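The carton hangs level above the lane, roughly in line. Its uphill bottom edge is at crop (282–340, 341), and the lane's high-end lip runs from (285,475) to (398,468). I'll check the alignment numerically in this one camera.

```bash
python3 - <<'E'
from h import *
p=state()["ee_pos"];a=np.radians(37.76);e=np.array([np.cos(a),np.sin(a),0]);n=np.array([-e[1],e[0],0])
b=p-[0,0,.021]
cr=lambda k:((k-[300,100]+.5)*2-.5).round(1).tolist()
print("carton bottom front corners", cr(proj("scene",[b+e*.045-n*.0225,b+e*.045+n*.0225,b+e*.041-n*.0225,b+e*.041+n*.0225])))
for F,y in(((.5394,.2496),38),((.5394,.2496),39)):
    y=np.radians(y);E=np.array([np.cos(y),np.sin(y),0]);N=np.array([-E[1],E[0],0]);F=np.array([*F,0])
    P=[F+E*.122+N*s*.037+[0,0,.161] for s in(-1,1)]+[F-E*.125+N*s*.031+[0,0,.03] for s in(-1,1)]+[F+E*.06+N*s*.037+[0,0,.030+.185*.532+.0136] for s in(-1,1)]
    print("lane",cr(proj("scene",P)))
E
```

```text
carton bottom front corners [[272.4, 341.6], [337.8, 338.8], [270.9, 337.7], [336.0, 335.0]]
lane [[281.8, 472.6], [398.3, 466.8], [195.2, 359.7], [261.1, 356.7], [253.5, 421.3], [358.8, 416.3]]
lane [[285.5, 473.2], [401.2, 465.8], [193.0, 360.2], [258.6, 356.4], [255.3, 421.9], [360.0, 415.6]]
```

```bash
python3 -m pendant '[1,-0.01,0.01,-0.2,0, 1,-0.01,0.01,-0.4,0, 1,-0.01,0.01,-0.48,0, 1,-0.01,0.01,-0.52,0, 1,-0.01,0.01,-0.54,0]'; python3 -m pendant '[1,0,0,-0.01,0, 1,0,0,-0.02,0, 1,0,0,-0.03,0, 1,0,0,-0.04,0, 1,0,0,-0.04,0]'; python3 - <<'E'
from h import *
import cv2
tcp()
im=capture("scene");cv2.imwrite("pics/v3.png",cv2.resize(im[180:360,380:520],None,fx=3,fy=3,interpolation=cv2.INTER_CUBIC))
E
```

```text
time: 5.67
ee_pos: [0.5318, 0.243, 0.1351]
eef_rot: [0.946, 0.325, -0.001, 0.0]
contact_force: [-14.6, -9.5, 17.0]
grip_width: 0.48
grasp_force: 30.0
time: 6.08
ee_pos: [0.5325, 0.2436, 0.1307]
eef_rot: [0.946, 0.325, 0.0, 0.0]
contact_force: [-10.4, -5.4, 11.4]
grip_width: 0.482
grasp_force: 30.0
t 6.08 tcp [0.5325 0.2436 0.1307] close-dir -52.04 F [-10.4  -5.4  11.4] w 44.8 gf 30.0 j [ 0.39 -0.04  1.75 -0.    1.44  1.29]
```

View pics/v3.png

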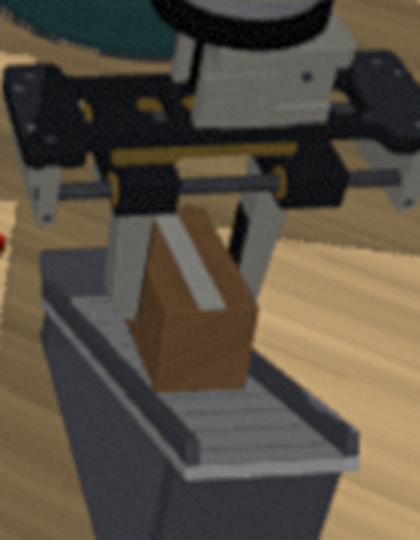

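The uphill edge is on the lane floor, the carton is starting to tip, and it sits centred between the rims (around crop x 200 at row 388). I'll press slightly lower and release.

```bash
python3 -m pendant '[1,0,0,-0.01,0, 1,0,0,-0.02,0, 1,0,0,-0.03,0, 1,0,0,-0.04,0, 1,0,0,-0.04,0]'; python3 -m pendant '[0,0,0,0,0, 0,0,0,0,0, 0,0,0,0,0, 0,0,0,0,0, 0,0,0,0,0]'; python3 -m pendant '[0,0,0,0.1,0, 0,0,0,0.3,0, 0,0,0,0.5,0, 0,0,0,0.8,0, 0,0,0,1,0]'; python3 - <<'E'
from h import *
import cv2
tcp()
im=capture("scene");cv2.imwrite("pics/v4.png",cv2.resize(im[180:360,370:520],None,fx=3,fy=3,interpolation=cv2.INTER_CUBIC))
E
```

```text
time: 6.55
ee_pos: [0.5326, 0.2437, 0.1246]
eef_rot: [0.946, 0.325, 0.0, 0.0]
contact_force: [-8.7, -4.3, 9.1]
grip_width: 0.481
grasp_force: 30.0
time: 6.97
ee_pos: [0.5325, 0.2442, 0.1227]
eef_rot: [0.946, 0.324, 0.0, -0.0]
contact_force: [0.4, -0.7, 0.0]
grip_width: 0.793
grasp_force: 0.0
time: 7.38
ee_pos: [0.5323, 0.2441, 0.2752]
eef_rot: [0.946, 0.324, 0.0, -0.0]
contact_force: [0.5, -0.8, 1.2]
grip_width: 1.0
grasp_force: 0.0
t 7.38 tcp [0.5323 0.2441 0.2752] close-dir -52.25 F [ 0.5 -0.8  1.2] w 93.0 gf 0.0 j [ 0.39 -0.09  1.56 -0.    1.67  1.3 ]
```

View pics/v4.png

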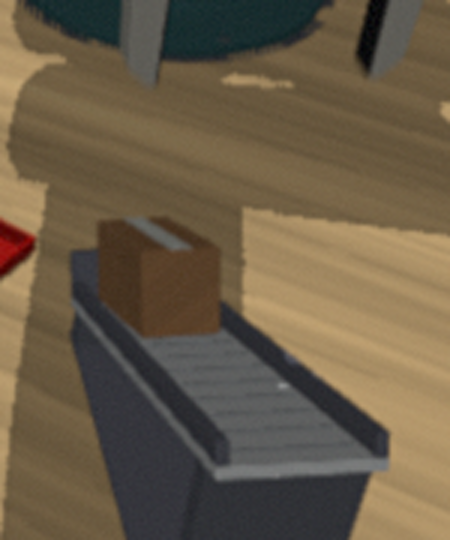

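The long carton slid upright to the stop. Next is the short carton.

```bash
python3 -m pendant '[0,-0.2,-0.3,0,0.05, 0,-0.2,-0.6,0,0.1, 0,-0.2,-0.86,0,0.168, 0,-0.2,-0.86,0,0.168, 0,-0.2,-0.86,0,0.168]'; python3 -m pendant '[0,-0.2,-0.3,0,0.05, 0,-0.2,-0.6,0,0.1, 0,-0.2,-0.86,0,0.168, 0,-0.2,-0.86,0,0.168, 0,-0.2,-0.86,0,0.168]'; python3 -m pendant '[0,-0.2,-0.3,0,0.05, 0,-0.2,-0.6,-0.2,0.1, 0,-0.2,-0.86,-0.4,0.168, 0,-0.2,-0.86,-0.6,0.168, 0,-0.2,-0.86,-0.8,0.168]'; python3 - <<'E'
from h import *
import cv2
tcp()
im=capture("scene");t=capture("top")
cv2.imwrite("pics/v5.png",np.hstack([cv2.resize(im[150:300,200:330],None,fx=3,fy=3,interpolation=cv2.INTER_CUBIC),cv2.resize(t[170:320,150:280],None,fx=3,fy=3,interpolation=cv2.INTER_CUBIC)]))
E
```

```text
time: 7.85
ee_pos: [0.5023, 0.1128, 0.273]
eef_rot: [0.915, 0.404, 0.0, 0.0]
contact_force: [-0.4, 0.4, 0.2]
grip_width: 1.0
grasp_force: 0.0
time: 8.27
ee_pos: [0.4725, -0.0155, 0.2727]
eef_rot: [0.876, 0.482, 0.0, 0.0]
contact_force: [-0.3, 0.2, 0.1]
grip_width: 1.002
grasp_force: 0.0
time: 8.68
ee_pos: [0.4431, -0.1442, 0.1522]
eef_rot: [0.83, 0.558, 0.001, 0.001]
contact_force: [1.0, 0.6, -0.4]
grip_width: 1.001
grasp_force: 0.0
t 8.68 tcp [ 0.4431 -0.1442  0.1522] close-dir -22.17 F [ 1.   0.6 -0.4] w 93.1 gf 0.0 j [-0.37 -0.33  1.96 -0.    1.51  0.02]
```

View pics/v5.png

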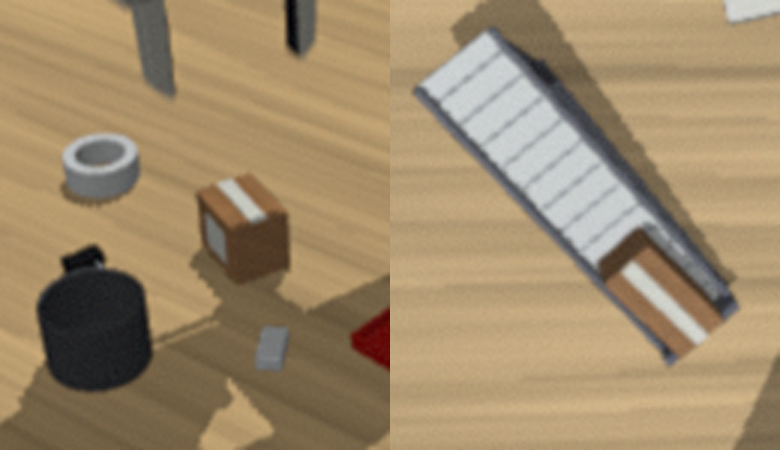

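In the top view the long carton lies against the stop, strip up. In the scene view the short carton is undisturbed below the open fingers. I'll descend and grasp it.

```bash
python3 -m pendant '[0,0,0,-0.2,0, 0,0,0,-0.4,0, 0,0,0,-0.6,0, 0,0,0,-0.8,0, 0,0,0,-0.87,0]'; python3 -m pendant '[0.5,0,0,0,0, 1,0,0,0,0, 1,0,0,0,0, 1,0,0,0,0, 1,0,0,0,0]';python3 -m pendant '[1,0,0,0,0, 1,0,0,0,0, 1,0,0,0,0, 1,0,0,0,0, 1,0,0,0,0]'; python3 -c "
from h import *
tcp()"
```

```text
time: 9.2
ee_pos: [0.4424, -0.141, 0.0205]
eef_rot: [0.829, 0.559, -0.001, -0.001]
contact_force: [0.0, 0.2, -0.4]
grip_width: 0.998
grasp_force: 0.0
time: 9.62
ee_pos: [0.4432, -0.143, 0.0237]
eef_rot: [0.829, 0.559, 0.001, 0.001]
contact_force: [0.1, -0.1, 0.4]
grip_width: 0.69
grasp_force: 0.0
time: 10.03
ee_pos: [0.4425, -0.1429, 0.0225]
eef_rot: [0.829, 0.559, 0.0, 0.0]
contact_force: [-0.2, 0.9, 5.5]
grip_width: 0.482
grasp_force: 29.8
t 10.03 tcp [ 0.4425 -0.1429  0.0225] close-dir -22.05 F [-0.2  0.9  5.5] w 44.8 gf 29.8 j [-0.37 -0.23  2.1   0.    1.27  0.02]
```

```bash
python3 -m pendant '[1,0,0,0.3,0, 1,0,0,0.6,0, 1,0,0,0.9,0, 1,0,0,1,0, 1,0,0,1,0]'; python3 -m pendant '[1,0.297,0.3,0.2,-0.05, 1,0.297,0.6,0.45,-0.1, 1,0.297,0.937,0.45,-0.166, 1,0.297,0.937,0.45,-0.166, 1,0.297,0.937,0.45,-0.166]';python3 -m pendant '[1,0.297,0.3,0,-0.05, 1,0.297,0.6,0,-0.1, 1,0.297,0.937,0,-0.166, 1,0.297,0.937,0,-0.166, 1,0.297,0.937,0,-0.166]'; python3 -m pendant '[1,0.297,0.3,0,-0.05, 1,0.297,0.6,0,-0.1, 1,0.297,0.937,0,-0.166, 1,0.297,0.937,0,-0.166, 1,0.297,0.937,0,-0.166]';python3 -m pendant '[1,0,0,0,0]'; python3 -c "
from h import *
tcp()"
```

```text
time: 10.45
ee_pos: [0.4439, -0.1434, 0.1779]
eef_rot: [0.829, 0.559, 0.002, 0.003]
contact_force: [0.5, -0.6, -1.5]
grip_width: 0.484
grasp_force: 29.8
time: 10.87
ee_pos: [0.4875, 0.0026, 0.2409]
eef_rot: [0.874, 0.486, 0.001, -0.0]
contact_force: [-0.3, -1.2, -1.3]
grip_width: 0.481
grasp_force: 29.8
time: 11.28
ee_pos: [0.5312, 0.1424, 0.2378]
eef_rot: [0.913, 0.409, -0.001, -0.001]
contact_force: [0.5, 0.2, -1.7]
grip_width: 0.485
grasp_force: 29.8
time: 11.7
ee_pos: [0.5758, 0.2826, 0.2374]
eef_rot: [0.945, 0.328, -0.001, -0.0]
contact_force: [-0.2, 0.1, -1.4]
grip_width: 0.483
grasp_force: 29.8
time: 11.78
ee_pos: [0.5758, 0.2794, 0.2379]
eef_rot: [0.945, 0.327, -0.001, 0.0]
contact_force: [-0.3, -0.1, -1.8]
grip_width: 0.484
grasp_force: 29.8
t 11.78 tcp [0.5758 0.2794 0.2379] close-dir -51.79 F [-0.3 -0.1 -1.8] w 45.0 gf 29.8 j [ 0.41  0.04  1.49 -0.    1.61  1.32]
```

```bash
python3 -m pendant '[1,0,0,-0.2,0, 1,0,0,-0.35,0, 1,0,0,-0.45,0, 1,0,0,-0.5,0, 1,0,0,-0.52,0]'; python3 -m pendant '[1,0,0,-0.01,0, 1,0,0,-0.02,0, 1,0,0,-0.03,0, 1,0,0,-0.04,0, 1,0,0,-0.05,0]'; python3 -m pendant '[0,0,0,0,0, 0,0,0,0,0, 0,0,0,0,0, 0,0,0,0,0, 0,0,0,0,0]'; python3 -m pendant '[0,0,0,0.1,0, 0,0,0,0.3,0, 0,0,0,0.5,0, 0,0,0,0.8,0, 0,0,0,0.9,0]'; python3 -c "
from h import *
tcp()"
```

```text
time: 12.2
ee_pos: [0.5758, 0.2778, 0.1605]
eef_rot: [0.945, 0.326, -0.001, 0.0]
contact_force: [0.6, 0.7, -1.1]
grip_width: 0.482
grasp_force: 29.8
time: 12.62
ee_pos: [0.577, 0.2786, 0.1579]
eef_rot: [0.945, 0.326, 0.002, 0.0]
contact_force: [-7.7, -9.7, 23.2]
grip_width: 0.482
grasp_force: 30.0
time: 13.03
ee_pos: [0.5761, 0.2789, 0.1542]
eef_rot: [0.945, 0.326, 0.0, -0.0]
contact_force: [0.6, -0.3, -0.4]
grip_width: 0.793
grasp_force: 0.0
time: 13.45
ee_pos: [0.5764, 0.279, 0.2958]
eef_rot: [0.945, 0.326, 0.003, -0.0]
contact_force: [0.1, 0.5, 1.2]
grip_width: 0.997
grasp_force: 0.0
t 13.45 tcp [0.5764 0.279  0.2958] close-dir -51.92 F [0.1 0.5 1.2] w 92.7 gf 0.0 j [0.41 0.03 1.41 0.   1.7  1.32]
```

```bash
python3 -m pendant '[0,-0.252,-0.3,0,0, 0,-0.252,-0.6,0,0, 0,-0.252,-0.97,0,0, 0,-0.252,-0.97,0,0, 0,-0.252,-0.97,0,0]'; python3 -m pendant '[0,-0.252,-0.3,0,0, 0,-0.252,-0.6,0,0, 0,-0.252,-0.97,0,0, 0,-0.252,-0.97,0,0, 0,-0.252,-0.97,0,0]'; python3 -m pendant '[0,-0.252,-0.3,0,0, 0,-0.252,-0.6,0,0, 0,-0.252,-0.97,0,0, 0,-0.252,-0.97,0,0, 0,-0.252,-0.97,0,0]'; python3 -m pendant '[0,-0.252,-0.3,-0.3,0, 0,-0.252,-0.6,-0.6,0, 0,-0.252,-0.97,-0.9,0, 0,-0.252,-0.97,-1,0, 0,-0.252,-0.97,-1,0]'; python3 -m pendant '[0,0,0,-0.2,0, 0,0,0,-0.4,0, 0,0,0,-0.55,0, 0,0,0,-0.55,0]';  python3 - <<'E'
from h import *
import cv2
tcp()
im=capture("scene");t=capture("top");cv2.imwrite("pics/top6.png",t);cv2.imwrite("pics/scene6.png",im)
print(proj("scene",state()["ee_pos"]))
cv2.imwrite("pics/v6.png",np.hstack([cv2.resize(im[100:250,180:310],None,fx=3,fy=3,interpolation=cv2.INTER_CUBIC),cv2.resize(t[170:320,150:280],None,fx=3,fy=3,interpolation=cv2.INTER_CUBIC)]))
E
```

```text
time: 13.87
ee_pos: [0.5379, 0.1292, 0.2911]
eef_rot: [0.946, 0.325, 0.001, 0.001]
contact_force: [0.1, 0.3, -0.3]
grip_width: 0.999
grasp_force: 0.0
time: 14.28
ee_pos: [0.5, -0.016, 0.2905]
eef_rot: [0.946, 0.325, 0.0, 0.001]
contact_force: [-0.2, 0.4, -0.5]
grip_width: 0.998
grasp_force: 0.0
time: 14.7
ee_pos: [0.4622, -0.1613, 0.2899]
eef_rot: [0.946, 0.325, -0.0, 0.001]
contact_force: [0.1, -0.0, -0.3]
grip_width: 1.005
grasp_force: 0.0
time: 15.12
ee_pos: [0.4256, -0.2988, 0.1449]
eef_rot: [0.945, 0.326, 0.001, 0.001]
contact_force: [0.5, 0.5, -0.3]
grip_width: 1.001
grasp_force: 0.0
time: 15.45
ee_pos: [0.4243, -0.2963, 0.0584]
eef_rot: [0.945, 0.326, -0.002, -0.003]
contact_force: [-0.1, 0.8, -1.4]
grip_width: 1.0
grasp_force: 0.0
t 15.45 tcp [ 0.4243 -0.2963  0.0584] close-dir -51.92 F [-0.1  0.8 -1.4] w 93.0 gf 0.0 j [-0.66 -0.14  1.96  0.    1.33  0.25]
[[232.5330645  187.55026846]]
```

View pics/v6.png

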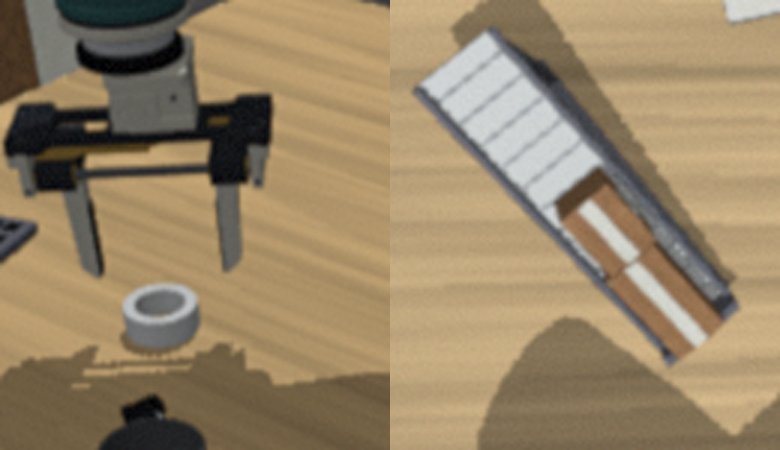

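Both cartons are in the lane, end to end and against the stop. The tape roll is centred below the fingers (tips at crop x 93 and 230, ring centre 161).

```bash
python3 -m pendant '[0,0,0,-0.1,0, 0,0,0,-0.2,0, 0,0,0,-0.3,0, 0,0,0,-0.34,0, 0,0,0,-0.34,0]'; python3 -m pendant '[0,0,0,0,0, 0,0,0,0,0]'; python3 -c "
from h import *
tcp()"
```

```text
time: 15.97
ee_pos: [0.4258, -0.2979, 0.0121]
eef_rot: [0.945, 0.326, 0.0, 0.0]
contact_force: [-0.3, 0.0, -0.2]
grip_width: 1.0
grasp_force: 0.0
time: 16.13
ee_pos: [0.4262, -0.2985, 0.0132]
eef_rot: [0.945, 0.326, 0.001, 0.001]
contact_force: [0.0, 0.6, -0.0]
grip_width: 1.004
grasp_force: 0.0
t 16.13 tcp [ 0.4262 -0.2985  0.0132] close-dir -51.92 F [ 0.   0.6 -0. ] w 93.3 gf 0.0 j [-0.66 -0.09  1.99  0.    1.24  0.25]
```

```bash
python3 -m pendant '[0,0,-0.027,-0.03,0, 0,0,-0.027,-0.055,0, 0,0,-0.027,-0.055,0, 0.5,0,-0.027,-0.055,0, 1,0,-0.027,-0.055,0]'; python3 -m pendant '[1,0,0,0,0, 1,0,0,0,0, 1,0,0,0,0, 1,0,0,0,0, 1,0,0,0,0]'; python3 -m pendant '[1,0,0,0.1,0, 1,0,0,0.3,0, 1,0,0,0.5,0, 1,0,0,0.7,0, 1,0,0,0.7,0]'; python3 -c "
from h import *
tcp()"
```

```text
time: 16.55
ee_pos: [0.4253, -0.3021, 0.0031]
eef_rot: [0.945, 0.326, -0.0, -0.0]
contact_force: [-0.3, 0.3, 0.0]
grip_width: 0.907
grasp_force: 0.0
time: 16.97
ee_pos: [0.4254, -0.3021, 0.0032]
eef_rot: [0.945, 0.326, 0.0, 0.0]
contact_force: [-0.2, 0.4, 0.8]
grip_width: 0.644
grasp_force: 30.0
time: 17.38
ee_pos: [0.4271, -0.3034, 0.1143]
eef_rot: [0.945, 0.326, 0.002, 0.003]
contact_force: [0.8, -0.3, 0.3]
grip_width: 0.644
grasp_force: 30.0
t 17.38 tcp [ 0.4271 -0.3034  0.1143] close-dir -51.92 F [ 0.8 -0.3  0.3] w 59.9 gf 30.0 j [-0.67 -0.17  1.9   0.    1.41  0.24]
```

```bash
python3 -m pendant '[1,0.044,0.25,0,0, 1,0.044,0.5,0,0, 1,0.044,0.75,0,0, 1,0.044,0.75,0,0, 1,0.044,0.75,0,0]'; python3 -m pendant '[1,0.044,0.25,0,0, 1,0.044,0.5,0,0, 1,0.044,0.75,0,0, 1,0.044,0.75,0,0, 1,0.044,0.75,0,0]'; python3 -m pendant '[1,0.044,0.25,0,0, 1,0.044,0.5,0,0, 1,0.044,0.74,-0.2,0, 1,0.044,0.74,-0.4,0, 1,0.044,0.74,-0.46,0]'; python3 -m pendant '[1,0,0,0,0]'; python3 - <<'E'
from h import *
import cv2
tcp()
im=capture("scene")
cv2.imwrite("pics/v7.png",cv2.resize(im[180:330,270:420],None,fx=3.5,fy=3.5,interpolation=cv2.INTER_CUBIC))
E
```

```text
time: 17.8
ee_pos: [0.4321, -0.1883, 0.108]
eef_rot: [0.945, 0.327, 0.0, 0.0]
contact_force: [0.7, 0.4, -0.3]
grip_width: 0.646
grasp_force: 30.0
time: 18.22
ee_pos: [0.4388, -0.0766, 0.108]
eef_rot: [0.945, 0.327, -0.0, 0.0]
contact_force: [-0.9, 0.1, -0.7]
grip_width: 0.647
grasp_force: 30.0
time: 18.63
ee_pos: [0.4436, 0.0338, 0.0349]
eef_rot: [0.945, 0.327, -0.002, -0.001]
contact_force: [-0.4, 0.4, -2.5]
grip_width: 0.645
grasp_force: 30.0
time: 18.72
ee_pos: [0.444, 0.0327, 0.0367]
eef_rot: [0.945, 0.326, -0.002, -0.001]
contact_force: [-0.8, -0.9, -1.4]
grip_width: 0.644
grasp_force: 30.0
t 18.72 tcp [0.444  0.0327 0.0367] close-dir -51.95 F [-0.8 -0.9 -1.4] w 59.9 gf 30.0 j [ 0.02 -0.29  2.12 -0.    1.31  0.92]
```

View pics/v7.png

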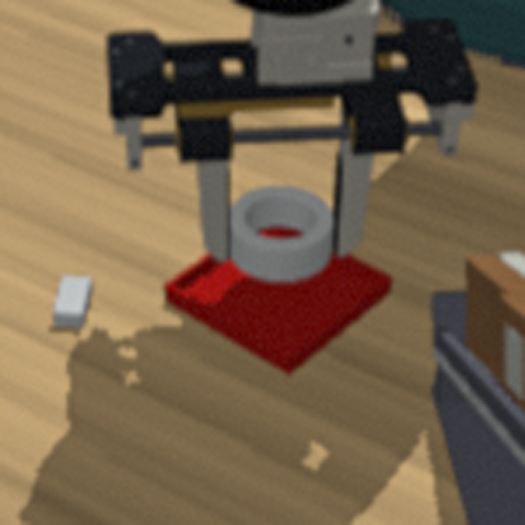

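The tape is held level over the tray, with the ring's bottom at about (282,255) and the tray centre at about (279,290). Lowering it 25 mm lands it on centre.

```bash
python3 -m pendant '[1,0,0.01,-0.05,0, 1,0,0.01,-0.1,0, 1,0,0.01,-0.14,0, 1,0,0.01,-0.16,0, 1,0,0.01,-0.17,0]'; python3 -m pendant '[1,0,0,0,0, 1,0,0,0,0]'; python3 -c "
from h import *
tcp()"
```

```text
time: 19.18
ee_pos: [0.4451, 0.0351, 0.0133]
eef_rot: [0.945, 0.326, -0.0, -0.0]
contact_force: [0.0, 0.5, -1.0]
grip_width: 0.645
grasp_force: 30.0
time: 19.35
ee_pos: [0.4453, 0.0353, 0.0139]
eef_rot: [0.945, 0.326, 0.0, 0.0]
contact_force: [0.4, 0.7, -0.5]
grip_width: 0.646
grasp_force: 30.0
t 19.35 tcp [0.4453 0.0353 0.0139] close-dir -51.92 F [ 0.4  0.7 -0.5] w 60.1 gf 30.0 j [ 0.02 -0.27  2.14 -0.    1.26  0.93]
```

```bash
python3 -m pendant '[1,0,0,-0.02,0, 1,0,0,-0.04,0, 1,0,0,-0.046,0, 1,0,0,-0.046,0, 1,0,0,-0.046,0]'; python3 -m pendant '[0.27,0,0,0,0, 0.27,0,0,0,0, 0.27,0,0,0,0, 0.27,0,0,0,0]'; python3 -m pendant '[0.27,0,0,0.2,0, 0.27,0,0,0.4,0, 0.27,0,0,0.6,0, 0,0,0,0.9,0, 0,0,0,0.9,0]'; python3 -c "
from h import *
tcp()"
```

```text
time: 19.77
ee_pos: [0.4451, 0.0354, 0.0067]
eef_rot: [0.945, 0.326, -0.0, -0.0]
contact_force: [0.9, -0.0, -1.3]
grip_width: 0.641
grasp_force: 30.0
time: 20.1
ee_pos: [0.4452, 0.0354, 0.0069]
eef_rot: [0.945, 0.326, 0.0, 0.0]
contact_force: [0.1, -0.4, -0.0]
grip_width: 0.728
grasp_force: 0.0
time: 20.52
ee_pos: [0.4472, 0.0355, 0.1489]
eef_rot: [0.945, 0.326, 0.004, 0.001]
contact_force: [0.5, -0.2, 1.3]
grip_width: 0.824
grasp_force: 0.0
t 20.52 tcp [0.4472 0.0355 0.1489] close-dir -51.92 F [ 0.5 -0.2  1.3] w 76.6 gf 0.0 j [ 0.02 -0.38  2.    0.    1.51  0.93]
```

```bash
python3 -m pendant '[0,0.317,-0.27,0,0, 0,0.317,-0.54,0,0, 0,0.317,-0.81,0,0, 0,0.317,-0.81,0,0, 0,0.317,-0.81,0,0]'; python3 -m pendant '[0,0.317,-0.27,0,0, 0,0.317,-0.54,0,0, 0,0.317,-0.81,0,0, 0,0.317,-0.81,0,0, 0,0.317,-0.81,0,0]'; python3 -m pendant '[0,0.317,-0.27,0,0, 0,0.317,-0.54,0,0, 0,0.317,-0.81,0,0, 0,0.317,-0.81,0,0, 0,0.317,-0.81,0,0]'; python3 -m pendant '[0,0,0,-0.1,0, 0,0,0,-0.2,0, 0,0,0,-0.2,0]'; python3 - <<'E'
from h import *
import cv2
tcp()
im=capture("scene");t=capture("top")
cv2.imwrite("pics/v8.png",np.hstack([cv2.resize(im[120:290,130:260],None,fx=3,fy=3,interpolation=cv2.INTER_CUBIC),cv2.resize(t[180:350,260:390],None,fx=3,fy=3,interpolation=cv2.INTER_CUBIC)]))
E
```

```text
time: 20.93
ee_pos: [0.4928, -0.0889, 0.1414]
eef_rot: [0.946, 0.325, -0.0, 0.0]
contact_force: [0.3, -0.6, 0.4]
grip_width: 0.999
grasp_force: 0.0
time: 21.35
ee_pos: [0.5403, -0.2095, 0.1412]
eef_rot: [0.946, 0.325, -0.0, -0.0]
contact_force: [-1.0, 1.1, 0.9]
grip_width: 1.002
grasp_force: 0.0
time: 21.77
ee_pos: [0.5879, -0.3302, 0.1411]
eef_rot: [0.946, 0.325, -0.0, -0.0]
contact_force: [-0.9, 0.7, -0.3]
grip_width: 1.002
grasp_force: 0.0
time: 22.02
ee_pos: [0.5866, -0.3266, 0.1074]
eef_rot: [0.945, 0.327, -0.001, -0.002]
contact_force: [-0.6, -0.2, -1.2]
grip_width: 0.999
grasp_force: 0.0
t 22.02 tcp [ 0.5866 -0.3266  0.1074] close-dir -51.85 F [-0.6 -0.2 -1.2] w 92.9 gf 0.0 j [-0.55  0.16  1.57  0.    1.41  0.36]
```

View pics/v8.png

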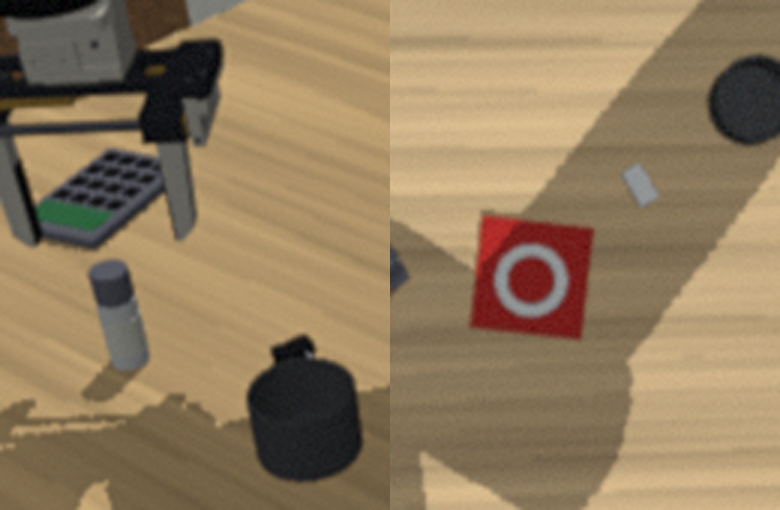

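The tape lies flat in the tray. The glue stick is centred between the fingers (tips at crop x 30 and 183, cap at 108).

```bash
python3 -m pendant '[0,0,0,-0.1,0, 0,0,0,-0.2,0, 0,0,0,-0.3,0, 0,0,0,-0.4,0, 0,0,0,-0.41,0]'; python3 -m pendant '[0.3,0,0,0,0, 0.4,0,0,0,0, 0.5,0,0,0,0, 0.6,0,0,0,0, 1,0,0,0,0]';python3 -m pendant '[1,0,0,0,0, 1,0,0,0,0, 1,0,0,0,0, 1,0,0,0,0, 1,0,0,0,0]'; python3 -m pendant '[1,0,0,0,0, 1,0,0,0,0, 1,0,0,0,0]'; python3 -c "
from h import *
tcp()"
```

```text
time: 22.53
ee_pos: [0.5864, -0.3282, 0.0459]
eef_rot: [0.945, 0.326, -0.002, -0.002]
contact_force: [-0.2, 0.2, -0.3]
grip_width: 1.0
grasp_force: 0.0
time: 22.95
ee_pos: [0.5881, -0.3293, 0.051]
eef_rot: [0.945, 0.326, 0.0, 0.0]
contact_force: [-0.5, -0.4, -0.0]
grip_width: 0.691
grasp_force: 0.0
time: 23.37
ee_pos: [0.5878, -0.3291, 0.0503]
eef_rot: [0.945, 0.326, -0.0, 0.0]
contact_force: [0.3, -0.7, 0.8]
grip_width: 0.334
grasp_force: 0.1
time: 23.62
ee_pos: [0.5878, -0.3291, 0.0503]
eef_rot: [0.945, 0.326, 0.0, 0.0]
contact_force: [0.3, 0.6, -0.2]
grip_width: 0.294
grasp_force: 30.0
t 23.62 tcp [ 0.5878 -0.3291  0.0503] close-dir -51.92 F [ 0.3  0.6 -0.2] w 27.4 gf 30.0 j [-0.55  0.2   1.62  0.    1.32  0.36]
```

```bash
python3 -m pendant '[1,0,0,0.15,0, 1,0,0,0.3,0, 1,0,0,0.45,0, 1,0,0,0.6,0, 1,0,0,0.6,0]'; python3 -m pendant '[1,0,0.15,0,0, 1,0,0.3,0,0, 1,0,0.45,0,0, 1,0,0.595,0,0, 1,0,0.595,0,0]'; python3 -m pendant '[1,0,0.15,0,0, 1,0,0.3,0,0, 1,0,0.45,0,0, 1,0,0.595,0,0, 1,0,0.595,0,0]';python3 -m pendant '[1,0,0,0,0, 1,0,0,0,0]'; python3 - <<'E'
from h import *
import cv2
tcp()
p=state()["ee_pos"]
im=capture("scene")
k=proj("scene",[p-[0,0,.05],[.5858,-.1522,.05],[.5891,-.149,.05]]);print(((k-[170,140]+.5)*3.2-.5).round(0).tolist())
cv2.imwrite("pics/v9.png",cv2.resize(im[140:300,170:320],None,fx=3.2,fy=3.2,interpolation=cv2.INTER_CUBIC))
E
```

```text
time: 24.03
ee_pos: [0.5891, -0.3299, 0.1454]
eef_rot: [0.945, 0.326, 0.002, 0.002]
contact_force: [0.0, 0.8, 0.9]
grip_width: 0.296
grasp_force: 30.0
time: 24.45
ee_pos: [0.5878, -0.2369, 0.1399]
eef_rot: [0.945, 0.327, 0.0, -0.0]
contact_force: [-0.2, -0.3, -0.5]
grip_width: 0.294
grasp_force: 30.0
time: 24.87
ee_pos: [0.5878, -0.1481, 0.14]
eef_rot: [0.945, 0.327, 0.0, -0.0]
contact_force: [0.2, -0.0, -0.2]
grip_width: 0.299
grasp_force: 30.0
time: 25.03
ee_pos: [0.5878, -0.1512, 0.1401]
eef_rot: [0.945, 0.326, -0.0, 0.0]
contact_force: [0.4, -0.4, -0.1]
grip_width: 0.294
grasp_force: 30.0
t 25.03 tcp [ 0.5878 -0.1512  0.1401] close-dir -51.92 F [ 0.4 -0.4 -0.1] w 27.3 gf 30.0 j [-0.29  0.    1.69 -0.    1.45  0.61]
[[187.0, 302.0], [197.0, 352.0], [197.0, 357.0]]
```

View pics/v9.png

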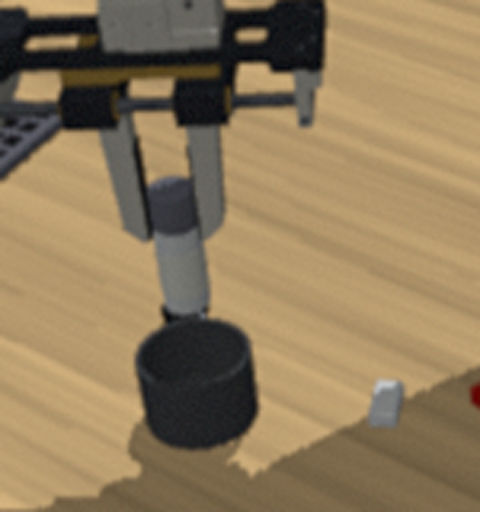

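The glue stick hangs upright, its base at about (188,305), over the pot with its rim centre near (196,355). I'll lower it and feel for the pot floor.

```bash
python3 -m pendant '[1,0,0,-0.12,0, 1,0,0,-0.24,0, 1,0,0,-0.36,0, 1,0,0,-0.48,0, 1,0,0,-0.52,0]'; python3 -m pendant '[1,0,0,0,0, 1,0,0,-0.02,0, 1,0,0,-0.03,0, 1,0,0,-0.035,0, 1,0,0,-0.04,0]'; python3 -m pendant '[1,0,0,-0.003,0, 1,0,0,-0.006,0, 1,0,0,-0.006,0]'
```

```text
time: 25.5
ee_pos: [0.5866, -0.1513, 0.0593]
eef_rot: [0.945, 0.326, -0.001, -0.001]
contact_force: [0.0, -0.1, -1.4]
grip_width: 0.293
grasp_force: 30.0
time: 25.92
ee_pos: [0.5881, -0.1508, 0.057]
eef_rot: [0.945, 0.326, 0.0, 0.0]
contact_force: [0.1, -0.0, -0.3]
grip_width: 0.297
grasp_force: 30.0
time: 26.17
ee_pos: [0.5879, -0.1506, 0.0555]
eef_rot: [0.945, 0.326, 0.0, 0.0]
contact_force: [0.7, 0.4, -0.5]
grip_width: 0.292
grasp_force: 30.0
```

```bash
python3 -m pendant '[1,0,0,-0.004,0, 1,0,0,-0.008,0, 1,0,0,-0.008,0, 1,0,0,-0.008,0]'; python3 -m pendant '[0.6,0,0,0,0, 0.5,0,0,0,0, 0.4,0,0,0,0, 0.3,0,0,0,0, 0.2,0,0,0,0]';  python3 -m pendant '[0.2,0,0,0,0, 0.2,0,0,0.1,0, 0.2,0,0,0.3,0, 0.2,0,0,0.6,0, 0.2,0,0,0.9,0]'; python3 -m pendant '[0,0,-0.3,0.1,0, 0,0,-0.6,0.1,0, 0,0,-0.9,0.1,0, 0,0,-1,0.1,0, 0,0,-1,0.1,0]'; python3 -m pendant '[0,0,-0.3,0.1,0, 0,0,-0.6,0.1,0, 0,0,-0.9,0.1,0, 0,0,-1,0.1,0, 0,0,-1,0.1,0]'; python3 - <<'E'
from h import *
import cv2
tcp()
im=capture("scene");t=capture("top")
cv2.imwrite("pics/v10.png",np.hstack([cv2.resize(im[170:350,190:510],None,fx=1.6,fy=2.5/1.5625,interpolation=cv2.INTER_CUBIC),cv2.resize(t[170:350,340:510],None,fx=1.6,fy=1.6,interpolation=cv2.INTER_CUBIC)]))
E
```

```text
time: 26.5
ee_pos: [0.5882, -0.1507, 0.0551]
eef_rot: [0.945, 0.326, 0.0, 0.0]
contact_force: [-2.4, 0.9, 7.6]
grip_width: 0.296
grasp_force: 30.0
time: 26.92
ee_pos: [0.5877, -0.1506, 0.054]
eef_rot: [0.945, 0.326, -0.0, -0.0]
contact_force: [-0.2, -0.6, 0.5]
grip_width: 0.604
grasp_force: 0.0
time: 27.33
ee_pos: [0.5871, -0.1504, 0.1832]
eef_rot: [0.945, 0.326, -0.001, -0.001]
contact_force: [1.1, -1.1, -0.2]
grip_width: 0.796
grasp_force: 0.0
time: 27.75
ee_pos: [0.5871, -0.3051, 0.1969]
eef_rot: [0.946, 0.325, -0.0, 0.0]
contact_force: [-0.1, -0.3, -1.0]
grip_width: 0.997
grasp_force: 0.0
time: 28.17
ee_pos: [0.5868, -0.4548, 0.2112]
eef_rot: [0.946, 0.325, -0.001, -0.0]
contact_force: [-0.5, 0.3, 0.1]
grip_width: 0.999
grasp_force: 0.0
t 28.17 tcp [ 0.5868 -0.4548  0.2112] close-dir -52.11 F [-0.5  0.3  0.1] w 92.9 gf 0.0 j [-0.69  0.26  1.28 -0.    1.59  0.22]
```

View pics/v10.png

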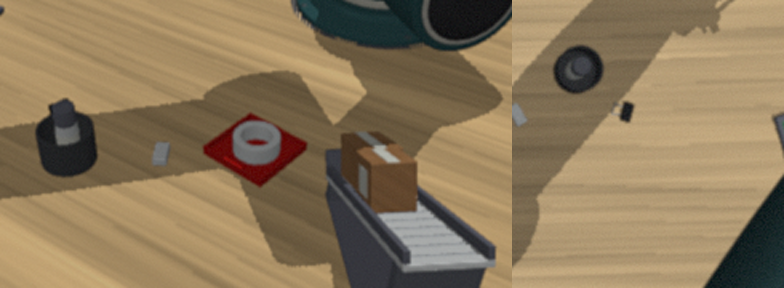

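The glue stick stands upright in the pot, the tape lies flat in the tray, and both cartons sit end to end in the lane with the arm clear. I'm handing it in.

```bash
python3 -m pendant '[0,0,0,0,0, 0,0,0,0,0, 0,0,0,0,0]'; python3 -c "
from rig import *
print(sign_off())"
```

```text
time: 28.52
ee_pos: [0.5882, -0.4494, 0.2129]
eef_rot: [0.945, 0.327, 0.0, 0.0]
contact_force: [0.7, -0.4, 0.7]
grip_width: 1.0
grasp_force: 0.0
the job is handed in; nothing more can be done
None
```

I handed the job in at 28.5 s with all four supplies put away: the long carton is against the stop with the short one right behind it, the tape roll is flat in the tray, and the glue stick is upright in the pot; this is from the camera pictures, as sign-off returned no verdict.

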